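# Press home the lid of one jar in the row

## Task

One of the three glass jars on the bamboo tray, the one with the long brown pods in it, has been left with its lid standing up. With the fingertips together on the middle of that lid, press it gently straight down from above until it is fully home, without gripping, lifting or shifting the jar, then take the hand away. Do not touch the other two jars (the bean jar's lid also stands up a little and is meant to stay so, to let the beans air), and leave everything else on the worktop undisturbed.

Things in the scene. Friction and masses are not known exactly. Their poses are not given: they have to be found in the camera images.
- tray: bamboo tray 84 x 262 x 12 mm, fixed to the worktop; origin at the centre of its underside, its long side along its y axis. The three jars stand on it in a row, 86 mm apart, in any order
- pod_jar: glass jar with long brown pods in it; 61 mm across, loose, about 0.24 kg; origin at the centre of its foot, which stands 8 mm above the worktop on the tray; z up
- pod_jar_top (a point): centre of the flat top face of the lid of the glass jar with long brown pods in it; z up. The lid is a round brown wooden disc 61 mm across and 12 mm thick with a pale cork stopper 46 mm across under it; it starts 9 to 14 mm too high. The point moves with the lid. With its lid home the jar is 109 mm tall and this point is 109 mm above the jar's foot
- pod_jar_lid (a joint): the joint of that jar's lid: how far the lid stands up above fully home, in m (0 = home; it slides straight up and down, needs about 3 N to move, and stays where it is left)
- sweet_jar: glass jar with round pink sweets in it; 61 mm across, loose, about 0.24 kg; origin at the centre of its foot, which stands 8 mm above the worktop on the tray; z up
- sweet_jar_top (a point): centre of the flat top face of the lid of the glass jar with round pink sweets in it; z up. The lid is a round brown wooden disc 61 mm across and 12 mm thick with a pale cork stopper 46 mm across under it; it is home already. The point moves with the lid. With its lid home the jar is 109 mm tall and this point is 109 mm above the jar's foot
- sweet_jar_lid (a joint): the joint of that jar's lid: how far the lid stands up above fully home, in m (0 = home; it slides straight up and down, needs about 3 N to move, and stays where it is left)
- bean_jar: glass jar with small red and purple beans in it; 61 mm across, loose, about 0.24 kg; origin at the centre of its foot, which stands 8 mm above the worktop on the tray; z up
- bean_jar_top (a point): centre of the flat top face of the lid of the glass jar with small red and purple beans in it; z up. The lid is a round brown wooden disc 61 mm across and 12 mm thick with a pale cork stopper 46 mm across under it; it starts 9 to 14 mm above home, and is to stay so. The point moves with the lid. With its lid home the jar is 109 mm tall and this point is 109 mm above the jar's foot
- bean_jar_lid (a joint): the joint of that jar's lid: how far the lid stands up above fully home, in m (0 = home; it slides straight up and down, needs about 3 N to move, and stays where it is left)
- egg_timer_mid (a point): round white wind-up egg timer, 61 mm across and 61 mm tall, loose; point 30 mm up on its axis
- tumbler_mid (a point): clear glass tumbler, 64 mm across and 86 mm tall, loose; point 43 mm up on its axis
- pepper_mill_mid (a point): dark wooden pepper mill, 58 mm across and 170 mm tall, loose; point 85 mm up on its axis
- salt_shaker_mid (a point): glass salt shaker with a grey top, 44 mm across and 90 mm tall, loose; point 45 mm up on its axis
- mug_mid (a point): cream stoneware mug, 80 mm across and 93 mm tall, with a handle, loose; point 46 mm up near its middle
Mind the look-alikes: they are no part of the job. What is shaped like the pod_jar but green is not meant.

How it is judged:
By the outcome, as a careful person would: the job done as asked, in the order asked, and still so for the second after the job is handed in, with the robot touching nothing.
It also fails if it takes over 32 s, if anything falls off the work surface, if the arm or the gripper's body presses on something with over 40 N, if the wrist force passes 120 N, or if a joint passes its speed limit or range.

## Robot

A 6-joint arm with a two-finger parallel gripper is mounted at the origin on a cart in front of the work surface, level with it; the furniture and walls round the work are solid. World frame = base frame: x ahead of the robot, y to its left, z up, the work surface at z = 0. Lengths are in m, angles in rad, forces in N, time in s.
With the tool pointing down it reaches from about 0.35 to 0.775 m from the base axis. Payload 5.5 kg.
Tool frame: the origin (TCP) lies at the very end of the fingers, on their centre line; the grasp point (between the pads) lies 19 mm behind it; z points along the fingers, x is the direction in which the jaws open and shut, and the axes are right-handed (so a half turn about z gives the same grasp; the last joint's range is limited). The gripper opens to 85 mm and grips with 20 to 120 N. Pads are 22 mm wide; open, the fingers measure 114 mm over their backs; the gripper's body (76 mm by 85 mm) begins 54 mm behind the grasp point. The pads swing forward as they close: fully open they stand 13 mm farther back than shut.
Start: joints at [-1.375, 0.313, 0.046, 1.304, 0, 1.431], TCP at [0.189, -0.543, 0.231] pointing down, gripper open.
Joint ranges: [-2.76, 2.76], [-0.86, 1.69], [-1.03, 1.26], [-2.2, 2.34], [-1.47, 1.5], [-3.14, 3.14]. Speed limits (rad/s): [2.57, 2.57, 3.14, 3.14, 3.14, 3.14].

## Interface

Orientations are given as a unit quaternion [w, x, y, z].
In Python, from workcell import env gives the robot as it stands.
- The arm moves only by the shell command python3 -m inch 'ROWS' [FORCE]. ROWS is JSON, a list of rows, each a list of 7 numbers: the turn, a rotation vector about the tool's x, y, z each as a share of 8 degrees, from -1 to 1, then the shift along the tool's x, y, z each as a share of 0.05 m, from -1 to 1, then the closure, from 0 (fully open) to 1 (shut). A call has 1 to 12 rows; each row shifts and turns the commanded pose from where the row before left it, along the tool's axes as they then stand; what a row does not reach is not made up. A row lasts 1/10 s, in which the tool goes at most 50 mm and 8.59 degrees, less where a joint would pass 70% of its speed; a pose out of reach is approached as far as the arm can. A call with a number of a shift or a turn outside -1 to 1 is refused whole. A call with a gripper value outside its range is refused whole. The fingers move at their own pace and stop on an object; FORCE is the grip in N (left out, the last holds). Time passes only in rows, so rows that do not move let the fingers close. It gives the time, the measured TCP pose, the force and the opening at its end, in the units of the state.
- env.get_state(): the state, without advancing time (a new reading comes with each control period).
- env.read_camera(name): name is "side" or "top" or "wrist"; returns the picture (384x512x3 uint8, red, green, blue); there is no depth.
- env.calibration(name): a dict with "fx", "fy", "cx", "cy" (pixels), "k1" (the pictures are not rectified: a ray, as slopes to the right and down, at radius r is drawn at 1 + k1 r^2 times it, then the intrinsics apply), "rvec" (rotation vector, rad) and "tvec" (3), from world to camera coordinates, as OpenCV has them; the wrist camera has in their place "hand_eye" (4x4, takes a point from camera to tool coordinates, whose origin is the TCP and whose axes are the tool frame's). Camera axes: x right, y down, z forward; pixel columns grow to the right and rows downward; lengths in m; the calibration is good to about 2 mm. A picture is of the moment at which its call begins: read the wrist's pose just before it. calibration takes no time and is no camera call.
- env.hand_in(): hands the job in, once; it reports no verdict.
The state is a dict: "clock": time; "joint_pos": joint angles; "qvel": joint speeds; "tau": joint torques, N m; "tcp_pos": TCP position; "orientation": TCP orientation; "wrist_force": force on the tool from outside, world axes, zero at the start; "ft_torque": the same for the moment, N m; "finger_gap": finger opening in m.
Only numpy, scipy, OpenCV 4.12 (cv2) and the standard library are available. Lean on these libraries where they do the work, as an engineer would, in place of code of your own. Each camera call takes 0.05 s, during which the arm holds its last target.

## Working session

There is one attempt and no reset: what is moved stays moved. The work goes in short steps, Python scripts to look and compute and a shell command to move; the robot and the scene stay as the last step left them, time stands still between calls to the robot, and variables do not carry over. Pictures are saved under pics/ and viewed, and the job is handed in when it is done.

```bash
ls; mkdir -p pics; python3 - <<'E'
from workcell import env
import cv2
s=env.get_state();print({k:(v if not hasattr(v,'round') else v) for k,v in s.items()})
for n in("side","top"):
    im=env.read_camera(n);cv2.imwrite(f"pics/{n}0.png",im[:,:,::-1]);
for n in("side","top","wrist"): print(env.calibration(n))
E
```

```text
pics
{'clock': 0.0, 'joint_pos': array([-1.37459306e+00,  3.14014281e-01,  4.49630717e-02,  1.30358346e+00,
        3.39916685e-05,  1.43118907e+00]), 'qvel': array([ 0.00133527,  0.00147535, -0.00042051, -0.0002374 , -0.00011077,
       -0.00242962]), 'tau': array([ 1.25758594e-03, -4.80627036e+01,  2.98532170e+01,  1.93453190e-02,
       -2.41863745e-05,  1.29872143e-05]), 'tcp_pos': array([ 0.18937861, -0.54237831,  0.23039446]), 'orientation': array([-6.43656605e-04,  8.15332255e-01, -5.78992632e-01, -6.56410378e-04]), 'wrist_force': array([-0.11432149,  0.73416061,  0.58230515]), 'ft_torque': array([ 0.03384816,  0.00942546, -0.00063647]), 'finger_gap': 0.08550579048189008}
{'fx': 385.7526931462352, 'fy': 385.7526931462352, 'cx': 256.93191158855956, 'cy': 192.95925938400995, 'k1': -0.029597094194650737, 'rvec': array([ 2.3048261 , -0.06618558,  0.02039616]), 'tvec': array([-0.51114636,  0.15753473,  1.06218312])}
{'fx': 353.03482460439756, 'fy': 353.03482460439756, 'cx': 254.74284162613787, 'cy': 194.19132678200893, 'k1': -0.0484290860645143, 'rvec': array([ 2.19947691, -2.16290216,  0.12623487]), 'tvec': array([0.07208995, 0.54847552, 0.97142748])}
{'fx': 324.3890196016715, 'fy': 324.3890196016715, 'cx': 254.71433240991334, 'cy': 193.03846103392496, 'k1': -0.0077368546518424425, 'hand_eye': array([[ 9.99999551e-01,  4.64743955e-05,  9.46089192e-04,
        -9.41066655e-04],
       [-3.43072231e-04,  9.48753800e-01,  3.16015996e-01,
        -8.22243785e-02],
       [-8.82919063e-04, -3.16016179e-01,  9.48753390e-01,
        -1.42752798e-01],
       [ 0.00000000e+00,  0.00000000e+00,  0.00000000e+00,
         1.00000000e+00]])}
```

View pics/side0.png

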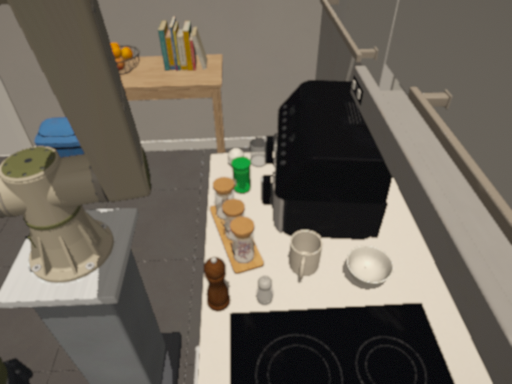

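View pics/top0.png

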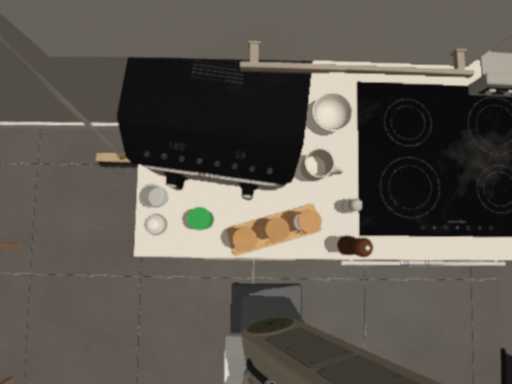

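The side view shows three jars on the tray at about (224,190), (233,213) and (242,235), and a green look-alike at (241,175). The pepper mill is at (216,283). In the top view the lids are at about (244,238), (277,229) and (309,220). Next I'll take a close crop.

```bash
python3 - <<'E'
import cv2
a=cv2.imread("pics/side0.png")[145:285,190:290];a=cv2.resize(a,None,fx=4.2,fy=4.2,interpolation=cv2.INTER_CUBIC)
b=cv2.imread("pics/top0.png")[190:265,220:335];b=cv2.resize(b,None,fx=3,fy=3,interpolation=cv2.INTER_CUBIC)
import numpy as np
c=np.zeros((590,780,3),np.uint8);c[:a.shape[0],:a.shape[1]]=a;c[:b.shape[0],430:430+b.shape[1]]=b[:, :350]
cv2.imwrite("pics/crop0.png",c)
E
```

```text
(no output)
```

View pics/crop0.png

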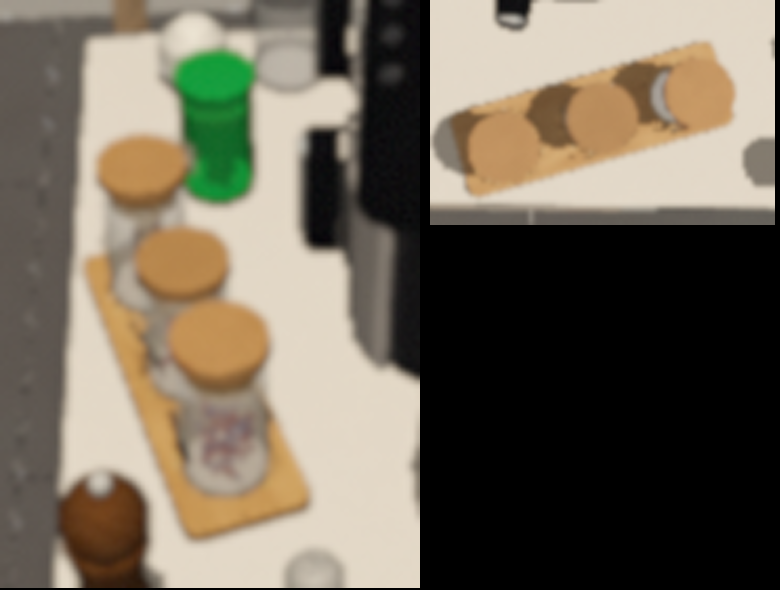

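The near jar, at side (242,245), looks like beans (red and purple flecks). The other two aren't clear yet, so I'll work out positions and look with the wrist camera.

```bash
cat > h.py <<'E'
import numpy as np,cv2
from scipy.spatial.transform import Rotation as R
from workcell import env
def cam(n,s=None):
    c=env.calibration(n)
    if n=="wrist":
        q=s["orientation"];Rt=R.from_quat([q[1],q[2],q[3],q[0]]).as_matrix();H=c["hand_eye"]
        Rw=Rt@H[:3,:3];p=Rt@H[:3,3]+s["tcp_pos"]
    else:
        Rc=cv2.Rodrigues(c["rvec"])[0];Rw=Rc.T;p=-Rc.T@c["tvec"]
    return c,Rw,p
def ray(n,uv,s=None):
    c,Rw,p=cam(n,s)
    d=np.array([(uv[0]-c["cx"])/c["fx"],(uv[1]-c["cy"])/c["fy"]]);x=d.copy()
    for _ in range(20): x=d/(1+c["k1"]*(x@x))
    v=Rw@np.array([x[0],x[1],1]);return p,v/np.linalg.norm(v)
def onplane(n,uv,z,s=None):
    p,v=ray(n,uv,s);return p+v*(z-p[2])/v[2]
def tri(rs):
    A=0;b=0
    for p,v in rs:
        M=np.eye(3)-np.outer(v,v);A=A+M;b=b+M@p
    x=np.linalg.solve(A,b)
    return x,[np.linalg.norm((np.eye(3)-np.outer(v,v))@(x-p)) for p,v in rs]
def proj(n,X,s=None):
    c,Rw,p=cam(n,s);x=Rw.T@(np.asarray(X)-p);a=x[:2]/x[2];a=a*(1+c["k1"]*(a@a))
    return np.array([c["fx"]*a[0]+c["cx"],c["fy"]*a[1]+c["cy"]]),x[2]
E
python3 - <<'E'
from h import *
print("cams",cam("side")[2].round(3),cam("top")[2].round(3))
sc=lambda x,y:(190+(x+.5)/4.2-.5,145+(y+.5)/4.2-.5)
tc=lambda x,y:(220+(x-430+.5)/3-.5,190+(y+.5)/3-.5)
for nm,a,b in [("far",(142,166),(504,148)),("mid",(181,261),(602,117)),("near",(218,340),(700,94))]:
    X,e=tri([ray("side",sc(*a)),ray("top",tc(*b))]);print(nm,X.round(4),np.round(e,4), onplane("top",tc(*b),.12).round(3))
for nm,uv,z in [("mill",(364,247),.17),("salt",(355,205),.09),("green",(200,219),.1),("timer",(155,225),.06),("mug",(319,165),.09)]:
    print(nm,onplane("top",uv,z).round(3))
s=env.get_state()
im=env.read_camera("wrist");cv2.imwrite("pics/w0.png",im[:,:,::-1])
q=s["orientation"];print(R.from_quat([q[1],q[2],q[3],q[0]]).as_matrix().round(3))
E
```

```text
cams [ 0.479 -0.71   0.826] [0.451 0.1   1.018]
far [0.4246 0.1075 0.1247] [0.0006 0.0006] [0.424 0.108 0.12 ]
mid [0.4506 0.0248 0.1157] [0.0006 0.0006] [0.451 0.025 0.12 ]
near [ 0.4717 -0.0565  0.1286] [0. 0.] [ 0.472 -0.058  0.12 ]
mill [ 0.41  -0.181  0.17 ]
salt [ 0.517 -0.185  0.09 ]
green [0.473 0.223 0.1  ]
timer [0.456 0.35  0.06 ]
mug [ 0.623 -0.088  0.09 ]
[[ 0.33  -0.944 -0.   ]
 [-0.944 -0.33   0.002]
 [-0.002 -0.    -1.   ]]
```

View pics/w0.png

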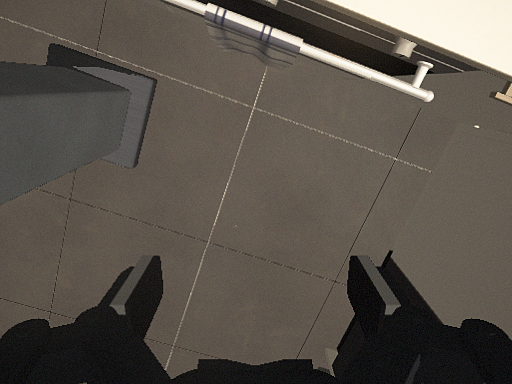

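Height from the two views: near 0.129 (raised, beans), mid 0.116 (home), far 0.125 (raised). What could be taken for it:
- far jar at side (224,190)
- mid jar at (233,213)
- near jar at (242,235), beans
- green one at (241,175)

By its height the far jar should be the pod jar, and I'll confirm by wrist camera. I'll rise, draw in and swing round at a safe height while shutting the fingers.

```bash
python3 -m inch '[[0,0,0,-0.7,0,-0.4,1],[0,0,0,-0.8,0,-0.4,1],[0,0,0,-0.8,0,-0.4,1],[0,0,0,-0.8,0,-0.4,1],[0,0,-0.8,-0.05,-0.94,0,1],[0,0,-0.8,-0.05,-0.94,0,1],[0,0,-0.8,-0.05,-0.94,0,1],[0,0,-0.8,-0.05,-0.94,0,1],[0,0,-0.8,-0.05,-0.94,0,1],[0,0,-0.8,-0.05,-0.94,0,1]]' 20
```

```text
clock: 1.15
tcp_pos: [0.3573, -0.2234, 0.311]
orientation: [0.0, 0.961, -0.277, 0.0]
wrist_force: [-0.2, -0.3, 1.6]
finger_gap: -0.0
```

```bash
python3 -m inch '[[0,0,-0.8,-0.05,-0.94,0,1],[0,0,-0.8,-0.05,-0.94,0,1],[0,0,-0.8,-0.05,-0.94,0,1],[0,0,-0.8,-0.05,-0.94,0,1],[0,0,-0.8,-0.05,-0.94,0,1],[0,0,-0.8,-0.05,-0.94,0,1],[0,0,-0.8,-0.05,-0.94,0,1],[0,0,-0.8,-0.05,-0.94,0,1],[0,0,-0.8,-0.05,-0.94,0,1],[0,0,-0.8,-0.05,-0.94,0,1],[0,0,0,0,0,0,1]]' && python3 - <<'E'
from h import *
import pickle
s=env.get_state();im=env.read_camera("wrist");cv2.imwrite("pics/w1.png",im[:,:,::-1]);pickle.dump(s,open("s1.pkl","wb"))
print(s["tcp_pos"].round(4))
for X in [(.4246,.1075,.1247),(.4506,.0248,.1157),(.4717,-.0565,.1286)]: print(proj("wrist",X,s)[0].round(1))
E
```

```text
clock: 2.25
tcp_pos: [0.3569, 0.226, 0.3112]
orientation: [-0.001, 0.961, 0.278, -0.0]
wrist_force: [-0.4, 0.3, -0.1]
finger_gap: -0.0
[0.3569 0.226  0.3112]
[248.6 280.5]
[231.9 332.7]
[213.4 388.5]
```

View pics/w1.png

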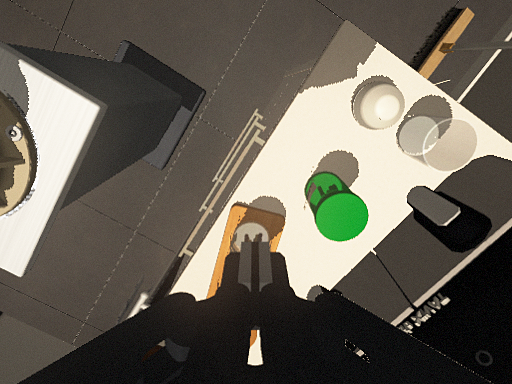

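The wrist view shows the timer (378,105), the tumbler (445,145) and the green jar (340,215). The far jar at (250,240) is hidden by the fingers, so I'll tilt the tool to bring it above them.

```bash
python3 -m inch '[[-1,0,0,0,0,0,1],[-1,0,0,0,0,0,1],[-1,0,0,0,0,0,1],[-0.5,0,0,0,0,0,1],[0,0,0,0,0,0,1]]' && python3 - <<'E'
from h import *
import pickle
s=env.get_state();im=env.read_camera("wrist");cv2.imwrite("pics/w2.png",im[:,:,::-1]);pickle.dump(s,open("s2.pkl","wb"))
print(s["tcp_pos"].round(4))
for X in [(.4246,.1075,.1247),(.4506,.0248,.1157),(.4717,-.0565,.1286)]: print(proj("wrist",X,s)[0].round(1))
E
```

```text
clock: 2.8
tcp_pos: [0.3595, 0.2221, 0.3099]
orientation: [0.234, 0.933, 0.265, 0.065]
wrist_force: [0.2, -0.0, -0.6]
finger_gap: -0.0
[0.3595 0.2221 0.3099]
[250.1 183.2]
[235.5 221.4]
[221.3 260.3]
```

View pics/w2.png

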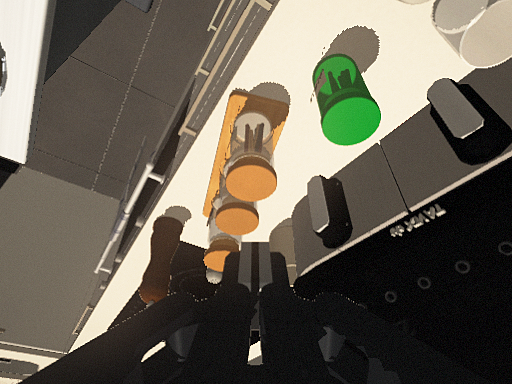

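The far jar's lid is at (251,181), with dark stick shapes in the glass at (255,140). The green jar at (345,100) is the look-alike. Next, a close crop and a measurement of the lid.

```bash
python3 - <<'E'
from h import *
import pickle
s=pickle.load(open("s2.pkl","rb"))
a=cv2.imread("pics/w2.png");c=cv2.resize(a[75:275,190:310],None,fx=3,fy=3,interpolation=cv2.INTER_CUBIC);cv2.imwrite("pics/crop2.png",c)
hsv=cv2.cvtColor(a,cv2.COLOR_BGR2HSV);print(hsv[181,251],hsv[217,236],hsv[150,215])
def lid(img,n,roi,lo,hi,s=None):
    h=cv2.cvtColor(img,cv2.COLOR_BGR2HSV);m=cv2.inRange(h,lo,hi);k=np.zeros_like(m);x0,y0,x1,y1=roi;k[y0:y1,x0:x1]=m[y0:y1,x0:x1]
    cs,_=cv2.findContours(k,cv2.RETR_EXTERNAL,cv2.CHAIN_APPROX_NONE);c=max(cs,key=cv2.contourArea)
    return cv2.fitEllipse(c),cv2.contourArea(c),cv2.boundingRect(c)
v=hsv[181,251].astype(int)
print(lid(a,"wrist",(215,145,290,205),np.clip(v-[6,70,40],0,255).astype(np.uint8),np.clip(v+[6,70,40],0,255).astype(np.uint8)))
t=cv2.imread("pics/top0.png");ht=cv2.cvtColor(t,cv2.COLOR_BGR2HSV);print(ht[238,244],ht[243,254],ht[229,277])
d=cv2.imread("pics/side0.png");hd=cv2.cvtColor(d,cv2.COLOR_BGR2HSV);print(hd[184:194,224].tolist())
# oven front top
print(onplane("top",(248,190),.2).round(3),onplane("top",(130,165),.3).round(3),onplane("top",(295,182),.3).round(3))
E
```

```text
[ 15 165 225] [ 15 176 209] [ 23  16 255]
(((250.6890106201172, 182.97727966308594), (35.2945671081543, 49.881195068359375), 90.53173065185547), 1380.5, (226, 165, 51, 37))
[ 16 126 194] [ 16 127 195] [ 15 130 185]
[[16, 146, 191], [16, 148, 190], [16, 146, 190], [16, 147, 191], [17, 146, 191], [16, 147, 189], [16, 149, 176], [16, 150, 156], [15, 152, 136], [16, 143, 123]]
[0.54 0.1  0.2 ] [0.576 0.344 0.3  ] [0.547 0.004 0.3  ]
```

View pics/crop2.png

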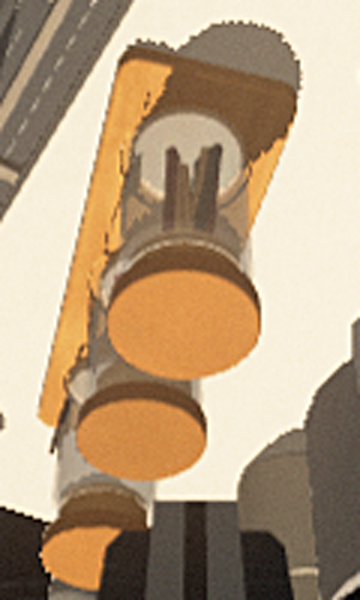

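The crop confirms it: the far jar holds long brown pods and its lid is raised. Next I'll refine the target from three views.

```bash
python3 - <<'E'
from h import *
import pickle
s2=pickle.load(open("s2.pkl","rb"))
def lid(img,seed,box):
    h=cv2.cvtColor(img,cv2.COLOR_BGR2HSV).astype(int);v=h[seed[1],seed[0]]
    m=(abs(h-v)<=[5,45,16]).all(2).astype(np.uint8);k=np.zeros_like(m);x0,y0,x1,y1=box;k[y0:y1,x0:x1]=m[y0:y1,x0:x1]
    k=cv2.morphologyEx(k,cv2.MORPH_OPEN,np.ones((3,3),np.uint8))
    cs,_=cv2.findContours(k,cv2.RETR_EXTERNAL,cv2.CHAIN_APPROX_NONE);c=max(cs,key=cv2.contourArea);return cv2.fitEllipse(cv2.convexHull(c))
w=lid(cv2.imread("pics/w2.png"),(251,181),(215,145,290,205))
si=lid(cv2.imread("pics/side0.png"),(224,186),(208,170,240,200))
t=lid(cv2.imread("pics/top0.png"),(244,238),(228,220,262,255))
print(w,si,t)
rs={"w":ray("wrist",w[0],s2),"s":ray("side",si[0]),"t":ray("top",t[0])}
print("all",[np.round(x,4) for x in tri(list(rs.values()))])
for a,b in("ws","wt","st"): print(a,b,[np.round(x,4) for x in tri([rs[a],rs[b]])])
st=env.get_state();q=st["orientation"];print(st["tcp_pos"],R.from_quat([q[1],q[2],q[3],q[0]]).as_matrix().round(3))
E
```

```text
((250.6876678466797, 182.97373962402344), (35.0435676574707, 50.01564407348633), 91.0335693359375) ((223.11436462402344, 183.7725067138672), (12.685711860656738, 20.065418243408203), 82.98703002929688) ((246.1392364501953, 238.33197021484375), (30.761789321899414, 37.13637161254883), 37.27570724487305)
all [array([0.4252, 0.1058, 0.1253]), array([0.0022, 0.0019, 0.0029])]
w s [array([0.4245, 0.1086, 0.1253]), array([0.0002, 0.0002])]
w t [array([0.4266, 0.1035, 0.12  ]), array([0.001, 0.001])]
s t [array([0.4253, 0.1029, 0.13  ]), array([0.0006, 0.0006])]
[0.35995829 0.22190572 0.31045676] [[ 0.851  0.464  0.244]
 [ 0.525 -0.751 -0.4  ]
 [-0.002  0.469 -0.883]]
```

Three views (with the hand-picked top-view centre, since the mask there runs into the tray) give the lid top at about (0.4245, 0.108, 0.125). That fits the foot at 0.008 + 0.109 + about 9 mm, at a reach of 0.44. Now I'll level the tool and go above the lid.

```bash
python3 -m inch '[[1,0,0,0,0,0,1],[1,0,0,0,0,0,1],[1,0,0,0,0,0,1],[0.5,0,0,0,0,0,1],[0,0,0,-0.04,0.9,0,1],[0,0,0,-0.04,0.9,0,1],[0,0,0,-0.04,0.9,0,1],[0,0,0,0,0,1,1],[0,0,0,0,0,1,1],[0,0,0,0,0,0,1],[0,0,0,0,0,0,1]]' && python3 - <<'E'
from h import *
import pickle
s=env.get_state()
for n in ("wrist","top","side"):
    im=env.read_camera(n);cv2.imwrite(f"pics/{n}3.png",im[:,:,::-1])
pickle.dump(s,open("s3.pkl","wb"))
q=s["orientation"];print(s["tcp_pos"].round(4),R.from_quat([q[1],q[2],q[3],q[0]]).as_matrix().round(3))
a=cv2.resize(cv2.imread("pics/side3.png")[130:270,180:290],None,fx=3.6,fy=4,interpolation=cv2.INTER_CUBIC)
b=cv2.resize(cv2.imread("pics/top3.png")[190:265,220:320],None,fx=3.9,fy=4,interpolation=cv2.INTER_CUBIC)
c=np.zeros((560,790,3),np.uint8);c[:a.shape[0],:a.shape[1]]=a;c[:b.shape[0],400:400+b.shape[1]]=b
cv2.imwrite("pics/crop3.png",c)
for X in [(.4245,.108,.125)]: print(proj("wrist",X,s)[0].round(1))
E
```

```text
clock: 3.95
tcp_pos: [0.4259, 0.1028, 0.2122]
orientation: [-0.0, 0.962, 0.271, -0.0]
wrist_force: [0.2, 0.3, 0.6]
finger_gap: -0.0002
[0.4259 0.1028 0.2122] [[ 0.853  0.523 -0.   ]
 [ 0.523 -0.853  0.001]
 [-0.    -0.001 -1.   ]]
[255.3 193.1]
```

View pics/wrist3.png

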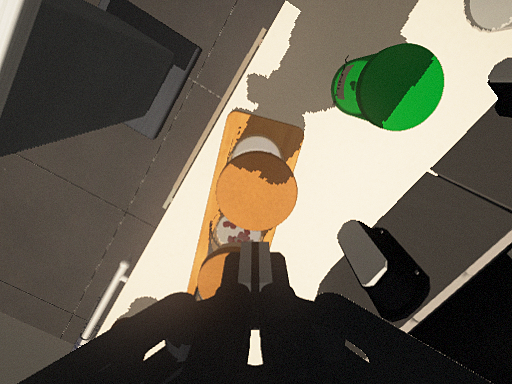

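View pics/crop3.png

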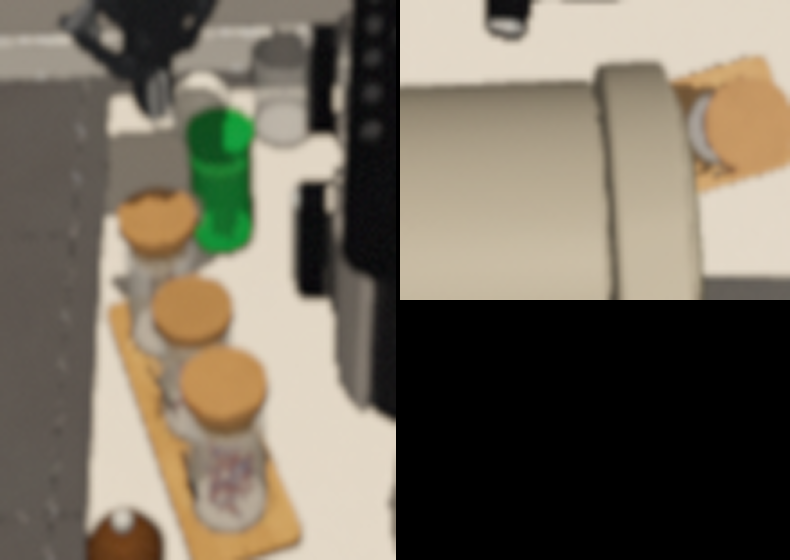

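The wrist view shows the pod lid at about (257,190) with the green jar at (402,87), as predicted. I'll refine with the two wrist positions.

```bash
python3 - <<'E'
from h import *
import pickle
s2=pickle.load(open("s2.pkl","rb"));s3=pickle.load(open("s3.pkl","rb"))
a=cv2.imread("pics/wrist3.png");c=cv2.resize(a[100:300,190:330],None,fx=3,fy=3,interpolation=cv2.INTER_CUBIC);cv2.imwrite("pics/crop3b.png",c)
h=cv2.cvtColor(a,cv2.COLOR_BGR2HSV)
for p in [(257,200),(250,165),(275,170),(285,140),(222,170)]: print(p,h[p[1],p[0]])
E
```

```text
(257, 200) [ 14 172 224]
(250, 165) [ 14 160 113]
(275, 170) [ 13 153 113]
(285, 140) [ 13 164 115]
(222, 170) [ 14 161 147]
```

View pics/crop3b.png

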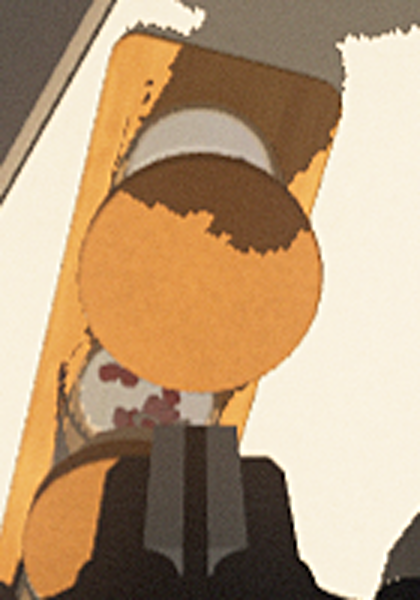

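```bash
python3 - <<'E'
from h import *
import pickle
s2=pickle.load(open("s2.pkl","rb"));s3=pickle.load(open("s3.pkl","rb"))
uv=(190+200.5/3-.33,100+272.5/3-.33)
r=[ray("wrist",(250.7,183.0),s2),ray("wrist",uv,s3),ray("side",(223.4,184.2))]
print([x.round(4) if hasattr(x,'round') else x for x in tri(r[:2])],[x.round(4) if hasattr(x,'round') else x for x in tri(r)])
X=tri(r)[0]
for z in(.122,.126,.13): print(onplane("wrist",uv,z,s3).round(4))
st=env.get_state();q=st["orientation"];Rt=R.from_quat([q[1],q[2],q[3],q[0]]).as_matrix()
print(st["tcp_pos"],Rt.T@(X-st["tcp_pos"])/.05)
E
```

```text
[array([0.4236, 0.1108, 0.1274]), [np.float64(0.00012985371468290195), np.float64(0.00012985371468301278)]] [array([0.4248, 0.1089, 0.1239]), [np.float64(0.0009131072288670946), np.float64(0.0010245882149828433), np.float64(0.00046282886246918253)]]
[0.4247 0.1094 0.122 ]
[0.424  0.1105 0.126 ]
[0.4233 0.1116 0.13  ]
[0.42883953 0.10393111 0.21499136] [-0.02803115 -0.13297681  1.82205573]
```

```bash
python3 -m inch '[[0,0,0,-0.02,-0.12,0.4,1],[0,0,0,0,0,0.4,1],[0,0,0,0,0,0,1],[0,0,0,0,0,0,1]]' && python3 - <<'E'
from h import *
import pickle
L=[]
for i in range(3):
    s=env.get_state();L.append(s["tcp_pos"]);im=env.read_camera("wrist");print(s["tcp_pos"].round(4),s["joint_pos"].round(4),s["wrist_force"].round(2))
cv2.imwrite("pics/w4.png",im[:,:,::-1]);pickle.dump(s,open("s4.pkl","wb"))
im=env.read_camera("side");cv2.imwrite("pics/side4.png",im[:,:,::-1])
cv2.imwrite("pics/crop4.png",cv2.resize(im[140:240,180:290,::-1],None,fx=5,fy=5,interpolation=cv2.INTER_CUBIC))
E
```

```text
clock: 4.5
tcp_pos: [0.4233, 0.1089, 0.1733]
orientation: [0.0, 0.962, 0.273, 0.002]
wrist_force: [-0.1, 0.3, -0.4]
finger_gap: 0.0
[0.4233 0.1089 0.1733] [ 0.0677  0.0736 -0.3974  1.0966 -0.      1.0856] [-0.14  0.32 -0.4 ]
[0.4235 0.1088 0.1735] [ 0.0675  0.0734 -0.3972  1.0964 -0.      1.0856] [-0.01 -0.28  0.28]
[0.4234 0.1087 0.1733] [ 6.7400e-02  7.3400e-02 -3.9760e-01  1.0961e+00 -1.0000e-04  1.0856e+00] [ 0.23  0.17 -0.03]
```

View pics/w4.png

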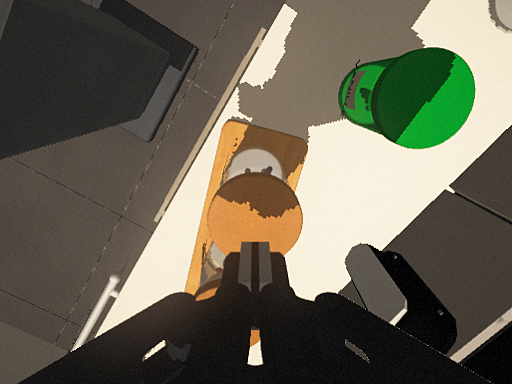

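View pics/crop4.png

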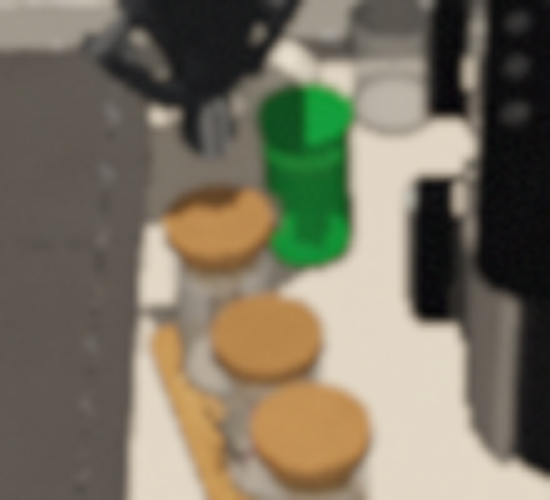

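The fingertips stand over the lid. In the wrist view the lid spans columns 208 to 302 with its top at row 172, so its centre is near (255,219). The arm is now settled (s3 was still moving), so I'll check from here.

```bash
python3 - <<'E'
from h import *
import pickle
s=pickle.load(open("s4.pkl","rb"));a=cv2.imread("pics/w4.png");h=cv2.cvtColor(a,cv2.COLOR_BGR2HSV)
# lid outline: left/right extent per row, hue-based
m=((h[...,0]>8)&(h[...,0]<20)&(h[...,1]>130)).astype(np.uint8)
pts=[]
for y in range(185,240,3):
    r=np.where(m[y,255:330]==0)[0]
    e=255+r[0]-.5 if len(r) else None
    if e and e<306: pts.append((e,y))
print(pts)
# circle fit: known right-side edges + top edge(255,172)
from scipy.optimize import least_squares
P=np.array(pts+[(208,219)],float)
f=least_squares(lambda q:np.hypot(P[:,0]-q[0],P[:,1]-q[1])-q[2],[255,219,47],loss="soft_l1");print(f.x,f.fun.round(1))
for z in(.122,.126,.13): print(onplane("wrist",f.x[:2],z,s).round(4))
s2=pickle.load(open("s2.pkl","rb"));print(tri([ray("wrist",(250.7,183.),s2),ray("wrist",f.x[:2],s)]))
print("tcp tip px",proj("wrist",s["tcp_pos"],s)[0], "side tip", proj("side",s["tcp_pos"])[0])
E
```

```text
[(np.float64(286.5), 185), (np.float64(288.5), 188), (np.float64(291.5), 191), (np.float64(294.5), 194), (np.float64(295.5), 197), (np.float64(297.5), 200), (np.float64(298.5), 203), (np.float64(299.5), 206), (np.float64(300.5), 209), (np.float64(301.5), 212), (np.float64(301.5), 215), (np.float64(302.5), 218), (np.float64(302.5), 221), (np.float64(301.5), 224), (np.float64(301.5), 227), (np.float64(300.5), 230), (np.float64(299.5), 233), (np.float64(298.5), 236), (np.float64(297.5), 239)]
[254.92946484 219.84894914  46.8530406 ] [ 0.2 -0.6 -0.3  0.4 -0.3  0.1 -0.1 -0.2 -0.   0.4 -0.   0.8  0.7 -0.1
  0.3 -0.2 -0.4 -0.4 -0.2  0.1]
[0.4253 0.1084 0.122 ]
[0.4243 0.1099 0.126 ]
[0.4234 0.1113 0.13  ]
(array([0.4241475 , 0.10992316, 0.12635437]), [np.float64(0.00012191312206323462), np.float64(0.00012191312206321835)])
tcp tip px [252.59827252 258.50088116] side tip [221.60938075 170.25569946]
```

The lid top measures (0.424, 0.110, 0.126) from the two settled wrist views, and the TCP is within 1.5 mm of it laterally. I'll descend to just above it, then press slowly.

```bash
python3 -m inch '[[0,0,0,0,-0.02,0.3,1],[0,0,0,0,0,0.3,1],[0,0,0,0,0,0.15,1],[0,0,0,0,0,0.06,1],[0,0,0,0,0,0.03,1],[0,0,0,0,0,0.03,1],[0,0,0,0,0,0,1],[0,0,0,0,0,0,1]]'; python3 -m inch '[[0,0,0,0,0,0.03,1],[0,0,0,0,0,0.03,1],[0,0,0,0,0,0,1],[0,0,0,0,0,0,1]]'
```

```text
clock: 5.5
tcp_pos: [0.4216, 0.1094, 0.1281]
orientation: [0.0, 0.962, 0.273, 0.0]
wrist_force: [0.1, 0.6, 0.5]
finger_gap: -0.0001
clock: 5.9
tcp_pos: [0.4215, 0.1094, 0.1249]
orientation: [0.0, 0.962, 0.273, 0.0]
wrist_force: [2.1, 0.1, 1.1]
finger_gap: 0.0
```

```bash
python3 -m inch '[[0,0,0,0,0,0.03,1],[0,0,0,0,0,0.03,1],[0,0,0,0,0,0,1],[0,0,0,0,0,0,1]]'; python3 -c "
from workcell import env
s=env.get_state();print(s['tcp_pos'].round(4),s['wrist_force'].round(2),s['ft_torque'].round(3))"
```

```text
clock: 6.3
tcp_pos: [0.4213, 0.1093, 0.1217]
orientation: [0.0, 0.962, 0.273, -0.0]
wrist_force: [0.5, 0.6, 0.6]
finger_gap: -0.0001
[0.4213 0.1093 0.1217] [0.52 0.6  0.63] [ 0.051 -0.193  0.017]
```

```bash
python3 - <<'E'
from h import *
im=env.read_camera("wrist");cv2.imwrite("pics/w5.png",im[:,:,::-1])
im=env.read_camera("side");cv2.imwrite("pics/side5.png",im[:,:,::-1])
a=cv2.resize(im[140:240,180:260,::-1],None,fx=5,fy=5,interpolation=cv2.INTER_CUBIC)
b=cv2.resize(cv2.imread("pics/w5.png")[130:330,190:325],None,fx=2.8,fy=2.8)
c=np.zeros((570,790,3),np.uint8);c[:500,:400]=a;c[:b.shape[0],405:405+b.shape[1]]=b;cv2.imwrite("pics/crop5.png",c)
E
```

```text
(no output)
```

View pics/crop5.png

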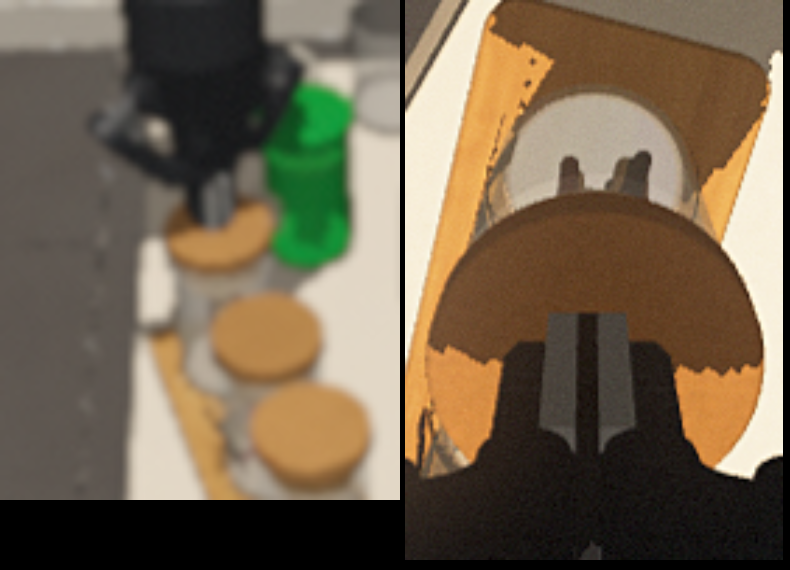

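The crops show the fingertips resting near the middle of the pod lid, at wrist-crop (588,315). The neighbours are untouched. I'll go on pressing in small steps.

```bash
python3 -m inch '[[0,0,0,0.01,0,0.03,1],[0,0,0,0,0,0.03,1],[0,0,0,0,0,0,1]]'; python3 -m inch '[[0,0,0,0,0,0.03,1],[0,0,0,0,0,0,1]]';python3 -m inch '[[0,0,0,0,0,0.02,1],[0,0,0,0,0,0,1]]'
```

```text
clock: 6.7
tcp_pos: [0.4214, 0.1096, 0.1184]
orientation: [0.0, 0.962, 0.273, -0.0]
wrist_force: [-0.5, 0.3, 0.2]
finger_gap: 0.0002
clock: 6.9
tcp_pos: [0.4214, 0.1096, 0.117]
orientation: [0.0, 0.962, 0.273, -0.0]
wrist_force: [0.3, 0.0, 1.2]
finger_gap: 0.0001
clock: 7.1
tcp_pos: [0.4219, 0.1097, 0.117]
orientation: [0.0, 0.962, 0.273, 0.0]
wrist_force: [-2.1, 0.2, 8.8]
finger_gap: -0.0001
```

It bottomed at z = 0.117, which is exactly 8 + 109 mm, and the force rose to 9 N. One tiny extra press, then I'll withdraw straight up.

```bash
python3 -m inch '[[0,0,0,0,0,0.01,1],[0,0,0,0,0,0,1],[0,0,0,0,0,0,1]]'
```

```text
clock: 7.4
tcp_pos: [0.4221, 0.1097, 0.117]
orientation: [0.0, 0.962, 0.273, 0.001]
wrist_force: [-2.6, -0.3, 13.0]
finger_gap: -0.0001
```

```bash
python3 -m inch '[[0,0,0,0,0,-0.02,1],[0,0,0,0,0,-0.05,1],[0,0,0,0,0,-0.1,1],[0,0,0,0,0,-0.3,1],[0,0,0,0,0,-0.7,1],[0,0,0,0,0,-0.9,1],[0,0,0,0,0,-0.9,1],[0,0,0,0,0,-0.9,1],[0,0,0,0,0,0,1]]'; python3 -m inch '[[0,0,0,0,-0.9,0,1],[0,0,0,0,-0.9,0,1],[0,0,0,0,-0.9,0,1],[-1,0,0,0,0,0,1],[-1,0,0,0,0,0,1],[-1,0,0,0,0,0,1],[-0.5,0,0,0,0,0,1],[0,0,0,0,0,0,1],[0,0,0,0,0,0,1],[0,0,0,0,0,0,1]]'
python3 - <<'E'
from h import *
s=env.get_state()
im=env.read_camera("wrist");cv2.imwrite("pics/w6.png",im[:,:,::-1])
for n in("side","top"):
    k=env.read_camera(n);cv2.imwrite(f"pics/{n}6.png",k[:,:,::-1])
import pickle;pickle.dump(s,open("s6.pkl","wb"))
a=cv2.resize(cv2.imread("pics/side6.png")[145:285,190:290],None,fx=4,fy=4,interpolation=cv2.INTER_CUBIC)
b=cv2.resize(cv2.imread("pics/w6.png")[75:275,190:310],None,fx=2.8,fy=2.8,interpolation=cv2.INTER_CUBIC)
c=np.zeros((560,790,3),np.uint8);c[:560,:400]=a;c[:b.shape[0],420:420+b.shape[1]]=b;cv2.imwrite("pics/crop6.png",c)
E
```

```text
clock: 8.3
tcp_pos: [0.4243, 0.1099, 0.3154]
orientation: [0.001, 0.962, 0.273, 0.005]
wrist_force: [1.3, -0.2, -0.4]
finger_gap: -0.0003
clock: 9.3
tcp_pos: [0.3512, 0.2242, 0.3094]
orientation: [0.232, 0.934, 0.264, 0.066]
wrist_force: [0.1, 0.2, -0.4]
finger_gap: 0.0001
```

View pics/crop6.png

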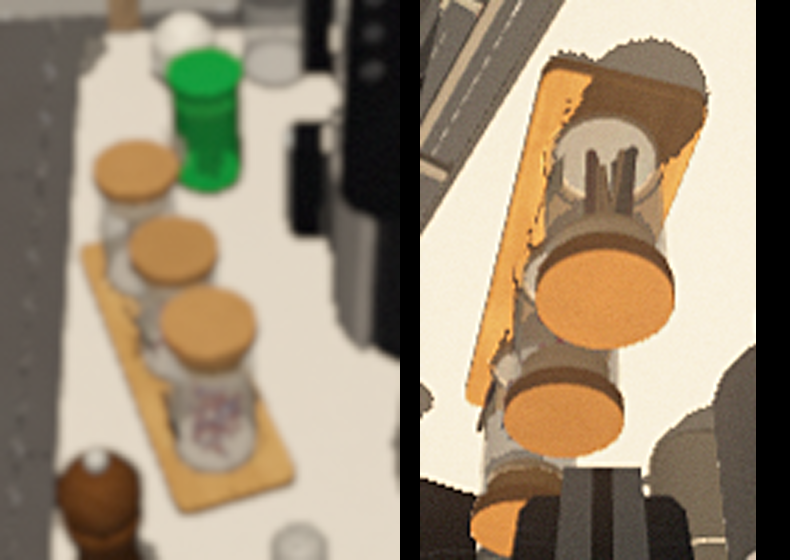

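View pics/w6.png

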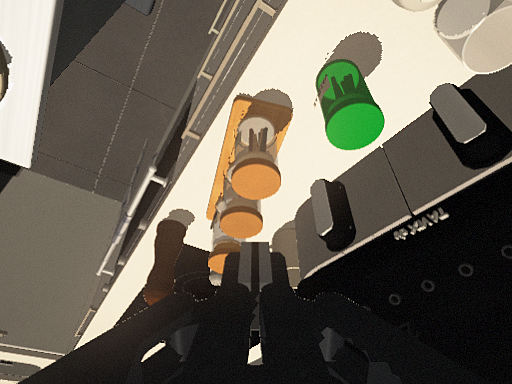

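The lid now sits on the glass with no pale gap, at wrist (256,181). The other jars look unchanged. A last measurement:

```bash
python3 - <<'E'
from h import *
import pickle
s=pickle.load(open("s6.pkl","rb"))
def lid(f,seed,box):
    h=cv2.cvtColor(cv2.imread(f),cv2.COLOR_BGR2HSV).astype(int);v=h[seed[1],seed[0]]
    m=(abs(h-v)<=[5,45,16]).all(2).astype(np.uint8);k=np.zeros_like(m);x0,y0,x1,y1=box;k[y0:y1,x0:x1]=m[y0:y1,x0:x1]
    k=cv2.morphologyEx(k,cv2.MORPH_OPEN,np.ones((3,3),np.uint8))
    cs,_=cv2.findContours(k,cv2.RETR_EXTERNAL,cv2.CHAIN_APPROX_NONE);return cv2.fitEllipse(cv2.convexHull(max(cs,key=cv2.contourArea)))
w=lid("pics/w6.png",(256,181),(225,150,290,208));si=lid("pics/side6.png",(224,187),(208,170,240,202));print(w,si)
print([np.round(x,4) for x in tri([ray("wrist",w[0],s),ray("side",si[0])])])
for nm,a,sd in[("mid",(233,208),(215,195,250,225)),("near",(242,227),(225,212,262,245))]:
    print(nm,np.round(lid("pics/side0.png",a,sd)[0],1),np.round(lid("pics/side6.png",a,sd)[0],1))
d=cv2.absdiff(cv2.imread("pics/side0.png"),cv2.imread("pics/side6.png")).max(2)[150:384,205:]
ys,xs=np.where(d>40);print(len(ys),(xs.min()+205,xs.max()+205,ys.min()+150,ys.max()+150) if len(ys) else 0, sorted(set(zip((xs+205)//10*10,(ys+150)//10*10))))
print(env.get_state()["clock"],env.get_state()["wrist_force"].round(2))
E
```

```text
((255.55075073242188, 181.5805206298828), (34.299232482910156, 48.843997955322266), 90.46167755126953) ((223.34059143066406, 186.29653930664062), (12.539281845092773, 19.74427604675293), 81.92327880859375)
[array([0.4245, 0.1089, 0.1157]), array([0.0002, 0.0002])]
mid [232.8 206.3] [232.8 206.3]
near [241.7 224.9] [241.7 224.9]
182 (np.int64(209), np.int64(234), np.int64(153), np.int64(198)) [(np.int64(200), np.int64(160)), (np.int64(210), np.int64(150)), (np.int64(210), np.int64(160)), (np.int64(210), np.int64(170)), (np.int64(210), np.int64(180)), (np.int64(210), np.int64(190)), (np.int64(220), np.int64(170)), (np.int64(220), np.int64(180)), (np.int64(220), np.int64(190)), (np.int64(230), np.int64(170)), (np.int64(230), np.int64(180)), (np.int64(230), np.int64(190))]
9.45 [0.05 0.33 0.79]
```

```bash
python3 -c "
from workcell import env
print(env.hand_in())"
```

```text
the job is handed in; nothing more can be done
None
```

The pod jar's lid is pressed fully home, the hand is clear, and the job is handed in at about 9.5 s on the robot's clock. The pod jar was the far one on the tray, confirmed by a close crop showing the long brown pods.

- **Press:** I pressed with the fingertips shut, about 2 mm off the middle of the lid. It bottomed at z = 0.117, as expected for a closed jar, with 13 N at the end.
- **Lid height:** by the wrist and side cameras the lid top went from z = 0.125 to 0.116. Its x and y changed by under 0.5 mm, so the jar did not shift.
- **Everything else:** the sweet and bean jar lids sit at exactly the same pixels as before in the side view. The only other change there is near the pod jar, which I put down to the lid and the arm's shadow. I did not run the same comparison on the top view.
- **Disagreements:**
  - My first automatic top-view fit of the lid ran into the tray, so I replaced it with a hand-picked centre.
  - One wrist view was taken while the arm was still settling and read a few mm off, so I measured again once it was still.

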